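# Space the pan rail's divider bars with a spacer block

### The job

Set the two sliding divider bars of the pan rail so that its three bays are equal: stand the wooden spacer block in the bay at the right-hand end, slide the first bar up until the block is pinched snugly between the end frame and the bar, then step the block on between the first and second bars and bring the second bar up to it in the same way, without shifting the first. Then lift the block out and lay it flat in its own wide compartment of the utensil tray. Reach in under the glass guard without bumping it, and leave the other things on the table where they are.

Things in the scene. Friction and masses are not known exactly. Their poses are not given: they have to be found in the camera images.
- rail: Fixed steel rail for three pans (all sizes in mm). Origin: centre of its underside; x to the back, away from the robot, y to its left. A front rail (x -101 to -81) and a back rail (x 81 to 101) run along y, flat tops 105 above the counter. The opening between them, 162 (x) by 314 (y -157 to 157), has an end frame at each end, two divider bars, and an empty well below, floor 14 above the counter.
- right_end: Fixed end crossbar of the pan rail at the robot's right (-y), 20 wide, top level with the rails. Origin at the middle of its top; its inner face, which the block is set against, is 10 from the origin towards +y, at y = -157 in the rail's frame.
- bar1: First (right-hand) steel divider bar, 162 (x) by 16 (y), 16 high, its top level with the rail tops; origin at the middle of its top, axes as the rail's. It only slides along the rail's y, on friction shoes, needs about 7 N to slide and stays where it is left. It starts 12 to 40 too far left (+y), so the bay at its right is too wide.
- bar2: Second (left-hand) divider bar, the same as the first. At the start it stands 12 to 32 too far to the left (+y).
- guard: Glass guard fixed to the rail, same origin and axes. A clear flat pane, underside 330 above the counter, covers x -5 to 165, y -192 to 192; an upright pane stands behind at x 162; steel posts at x 150, y +-186; a steel strip under each end of the pane (y +-186) reaches down to 316. Open in front: reach in from the robot's side with the tool leaning 24 to 40 degrees, fingers towards the back.
- spacer: Beech block, 0.25 to 0.42 kg; origin: centre of its underside. Plug 150 (x) by 94 (y, the width of a bay), 20 high. On it a plate 188 (x) by 60 (y), 20 to 28 above the underside; its ends lie on both rails when the block stands in a bay (underside then 85 above the counter, x along the rail's x). On top a grip 50 (x) by 24 (y), 28 to 72 above the underside. Starts in the tray's wide compartment.
- tray: Fixed grey utensil tray, 210 (x) by 168 (y), rim 22 high, floor 4 thick, origin at the centre of its underside; it stands left or right of the pan rail. Two compartments 200 long along x: a wide one, 108 across (y -29 to 79), for the block, and a narrow one, 45 across (y -79 to -34), with a palette knife in it.
- slot (a point): Centre of the floor of the tray's wide compartment, axes as the tray's.
- pans: Two nested small steel food pans, 176 by 108, 77 high, standing on the other side of the pan rail from the tray: leave alone. Origin at the centre of the underside, as for the other loose things.
- palette: Palette knife 185 long, black handle, in the narrow compartment of the tray: leave alone.
- bowl: Aluminium bowl, 130 across, 55 high: leave alone.
- salt: Glass jar, 60 across, 85 high, in front of the pan rail: leave alone.
- mug: White mug, 80 across, 90 high: leave alone.
- turner: Spatula 270 long lying in front of the pan rail: leave alone.

How it is judged:
By the outcome, as a careful person would: the job done as asked, in the order asked, and still so for the second after the job is handed in, with the robot touching nothing.
It also fails if it takes over 72 s, if anything falls off the work surface, if the arm or the gripper's body presses on something with over 40 N, if the wrist force passes 120 N, or if a joint passes its speed limit or range.

### The arm

A 7-joint arm with a two-finger parallel gripper is mounted at the origin on the work surface. World frame = base frame: x ahead of the robot, y to its left, z up, the work surface at z = 0. Lengths are in m, angles in rad, forces in N, time in s.
With the tool pointing down it reaches from about 0.35 to 0.9 m from the base axis. Payload 8.1 kg.
Tool frame: the origin (TCP) lies on the centre line of the jaws, within the pads' length; the fingertips stand 19 mm ahead of it and the grasp point (between the pads) is the TCP (arm.tip_reach is the distance from the TCP to the fingertips, in m); z points along the fingers, y is the line along which they close (so a half turn about z gives the same grasp; the last joint's range is limited). The gripper opens to 92 mm and grips with 3 to 60 N. Pads are 19 mm wide; open, the fingers measure 130 mm over their backs; the gripper's body (75 mm by 190 mm) begins 47 mm behind the grasp point.
Start: joints at [1.196, 0.434, 0.025, 1.573, -0.012, 1.134, -0.075], TCP at [0.168, -0.602, 0.246] pointing down, gripper open.
Joint ranges: [-2.62, 2.62], [-0.44, 2.09], [-1.27, 1.32], [0.08, 2.57], [-1.32, 4.46], [0.12, 2], [-2.74, 2.74]. Speed limits (rad/s): [2.22, 2.22, 3.01, 3.01, 3.14, 3.14, 3.14].

### API

Orientations are given as a rotation vector (axis times angle).
In Python, from cell import arm gives the robot as it stands.
- The arm moves only by the tool arm_command, never from a script. Its argument "targets" is a list that holds one entry, the list of rows, each a list of 6 numbers: the shift along the tool's x, y, z in m, then the turn, a rotation vector about the tool's x, y, z in rad. A call has 1 to 10 rows; each row shifts and turns the commanded pose from where the row before left it, along the tool's axes as they then stand; what a row does not reach is not made up. A row lasts 1/8 s, in which the tool goes at most 62.5 mm and 10.7 degrees, less where a joint would pass 70% of its speed; a pose out of reach is approached as far as the arm can. A call with a gripper value outside its range is refused whole. "jaw" is the finger opening in m, from 0 to 0.0918, set as the call begins (left out, the last holds). The fingers move at their own pace and stop on an object; "newtons" is the grip in N (left out, the last holds). Time passes only in rows, so rows that do not move let the fingers close. It gives the time, the measured TCP pose, the force, the opening and the grip force at its end, in the units of the state.
- arm.observe(): the state, without advancing time (a new reading comes with each control period).
- arm.get_image(name): name is "side" or "top"; returns a dict with "pixels" (420x560x3 uint8, red, green, blue), "z_map" (420x560 float32, m along the optical axis (not along the pixel's ray), 0 where there is no reading), "fx", "fy", "cx", "cy" (pixels), "xyz" and "rotation" of the camera in the world. Camera axes: x right, y down, z forward; pixel columns grow to the right and rows downward; lengths in m; the calibration is good to about 2 mm. A picture is of the moment at which its call begins.
- arm.sign_off(): hands the job in; it is judged then, once.
The state is a dict: "clock": time; "joints": joint angles; "dq": joint speeds; "joint_efforts": joint torques, N m; "position": TCP position; "ee_rot": TCP orientation; "force": force on the tool from outside, world axes, zero at the start; "ft_torque": the same for the moment, N m; "width": opening from 0.0 (shut) to 1.0 (fully open); "gripper_force": force on a finger pad.
Only numpy, scipy, OpenCV 4.12 (cv2) and the standard library are available. Lean on these libraries where they do the work, as an engineer would, in place of code of your own. Each camera call takes 0.05 s, during which the arm holds its last target. There are 200 camera calls.

## Working session

There is one attempt and no reset: what is moved stays moved. The work goes in short steps, Python scripts to look and compute and a tool call to move; the robot and the scene stay as the last step left them, time stands still between calls to the robot, and variables do not carry over. Pictures are saved under pics/ and viewed, at most 13 in all, crops included, and the job is handed in when it is done.

Besides the shell and the picture viewer there is one more tool, called after "Emit:" in YAML: its name, and indented under it one key for each argument. arm_command: Moves the arm, as the interface text tells. Its arguments: {"type":"object","properties":{"targets":{"type":"array","items":{"type":"array","items":{"type":"array","items":{"type":"number"}}}},"jaw":{"type":"number"},"newtons":{"type":"number"}},"required":["targets"]}

```bash
mkdir -p pics; ls; python3 - <<'E'
from cell import arm
import cv2,numpy as np
for n in("side","top"):
    im=arm.get_image(n); cv2.imwrite(f"pics/{n}0.png",im["pixels"][:,:,::-1]); np.savez(f"/tmp/{n}0.npz",**im)
    print(n,im["fx"],im["cx"],im["cy"],im["xyz"],np.round(im["rotation"],3).tolist())
print(arm.observe())
E
```

```text
pics
side 476.5374221786393 283.3654873964573 213.9525013675188 [-0.03542626  0.60105494  0.95049899] [-1.009, 2.48, -1.001]
top 488.10161564367945 275.5004013300712 219.8936473559478 [0.27379024 0.01059832 1.3560843 ] [-2.07, 2.157, -0.226]
{'clock': 0.1, 'joints': array([ 1.19637778,  0.43517288,  0.02495491,  1.57398704, -0.01157391,
        1.13403559, -0.0750651 ]), 'dq': array([ 0.0004403 , -0.00216923,  0.00103243, -0.00378885,  0.00022631,
        0.00111055, -0.00080839]), 'joint_efforts': array([ 2.92445431e-03, -6.69127321e+01,  9.87717547e-01, -3.15146434e+01,
       -6.05894253e-02,  3.75037815e-02,  8.53684423e-05]), 'position': array([ 0.16763849, -0.60164534,  0.24501845]), 'ee_rot': array([-3.11121956e+00, -4.25456449e-01,  5.39285371e-04]), 'force': array([-0.08451992,  0.04904298, -0.12075743]), 'ft_torque': array([-0.0149526 , -0.01193795, -0.01891975]), 'gripper_force': 0.0, 'width': 0.9971753754359988}
```

View pics/side0.png

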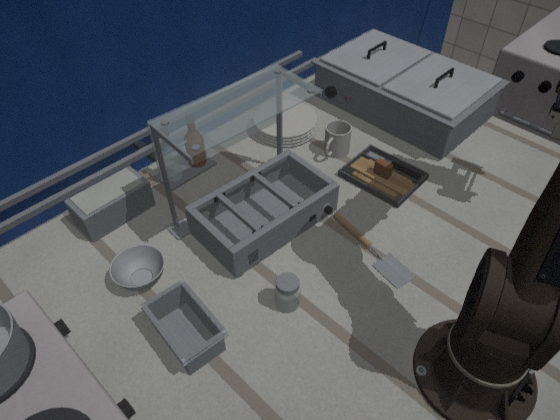

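View pics/top0.png

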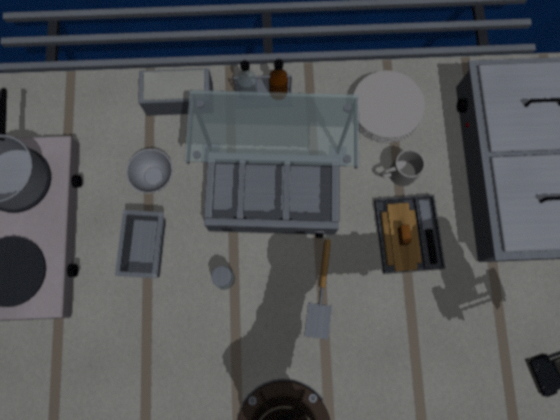

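The side view shows the rail with its two bars at about (237,213) and (272,195), and the tray with the wooden block at (382,172). The top view has the rail at x 205–340, y 155–232, with bars at columns 240 and 286. The tray is at (408,234) with the block's grip at (405,234), and the gripper is at (545,370), clear of everything. Next I measure these.

```bash
cat > h.py <<'E'
import numpy as np,cv2
from scipy.spatial.transform import Rotation as Ro
def rot(r):
    r=np.asarray(r); return r if r.shape==(3,3) else Ro.from_rotvec(r).as_matrix()
def cloud(im):
    h,w=im["z_map"].shape; v,u=np.mgrid[:h,:w]; z=im["z_map"]
    return np.stack([(u-im["cx"])/im["fx"]*z,(v-im["cy"])/im["fy"]*z,z],-1)@rot(im["rotation"]).T+im["xyz"]
def cast(im,uv,z):
    uv=np.atleast_2d(uv).astype(float)
    d=np.c_[(uv[:,0]-im["cx"])/im["fx"],(uv[:,1]-im["cy"])/im["fy"],np.ones(len(uv))]@rot(im["rotation"]).T
    return im["xyz"]+d*((z-im["xyz"][2])/d[:,2])[:,None]
def lean(yaw,th): # tool x ahead, z down leaning th to the back
    return Ro.from_euler('z',yaw).as_matrix()@np.diag([1,-1,-1.])@Ro.from_euler('y',th).as_matrix()
E
python3 - <<'E'
from h import *
for n in("side","top"):
    im=dict(np.load(f"/tmp/{n}0.npz")); P=cloud(im); hsv=cv2.cvtColor(im["pixels"],cv2.COLOR_RGB2HSV)
    X,Y,Z=P[...,0],P[...,1],P[...,2]
    print(n,"counter z",np.median(Z[(Z<.02)&(Z>-.02)&(X>.3)&(X<.8)]))
    # rail tops
    m=((abs(Z-.105)<.008)&(X>.4)&(X<.85)&(Y<.3)&(Y>-.2)).astype(np.uint8)
    k,l,s,c=cv2.connectedComponentsWithStats(m)
    i=1+np.argmax(s[1:,4]); q=P[l==i]; print("rail",s[i],q.min(0),q.max(0),cv2.minAreaRect(q[:,:2].astype(np.float32)*1000),"z",np.median(q[:,2]))
    # wood
    w=(hsv[...,0]>8)&(hsv[...,0]<22)&(hsv[...,1]>110)&(X>.35)&(X<.8)&(Y<-.18)&(Y>-.5)
    print("wood",w.sum())
    for lo,hi in((.02,.04),(.06,.09)):
        q=P[w&(Z>lo)&(Z<hi)]
        if len(q)>5: print(lo,len(q),cv2.minAreaRect(q[:,:2].astype(np.float32)*1000),"z",np.median(q[:,2]),q.mean(0))
t=dict(np.load("/tmp/top0.npz"))["pixels"]
a=cv2.resize(t[145:240,195:350],None,fx=5,fy=5,interpolation=cv2.INTER_CUBIC)
cv2.imwrite("pics/c1.png",cv2.convertScaleAbs(a[...,::-1],alpha=1.8))
b=cv2.resize(t[185:280,365:450],None,fx=6,fy=6,interpolation=cv2.INTER_CUBIC)
cv2.imwrite("pics/c2.png",cv2.convertScaleAbs(b[...,::-1],alpha=1.8))
E
```

```text
side counter z 0.0011751018877912411
rail [ 185  149  155  107 3475] [ 0.50526073 -0.17904485  0.09702112] [0.73179234 0.18743457 0.11093939] ((618.4672241210938, 4.328704833984375), (356.880859375, 206.062255859375), 86.17481231689453) z 0.1049895561051456
wood 103
0.06 86 ((489.9657287597656, -344.50958251953125), (46.9964485168457, 23.59163475036621), 1.5192259550094604) z 0.07611417429526657 [ 0.48975999 -0.34304621  0.07483224]
top counter z 0.0016578661104644787
rail [ 204  162  135   67 2621] [ 0.50893036 -0.17448004  0.09702455] [0.70530515 0.18720547 0.1128535 ] ((607.1859741210938, 6.651092529296875), (352.9493103027344, 174.0233612060547), 86.15824127197266) z 0.10561412052730712
wood 2080
0.02 1773 ((493.966064453125, -345.645751953125), (184.1321563720703, 95.1274642944336), 1.8011497259140015) z 0.031019642278706128 [ 0.49174457 -0.34326507  0.03019696]
0.06 196 ((494.1799011230469, -346.3233642578125), (50.26826858520508, 25.474414825439453), 0.8456138372421265) z 0.07622834967779213 [ 0.49289901 -0.3447831   0.07534346]
```

View pics/c1.png

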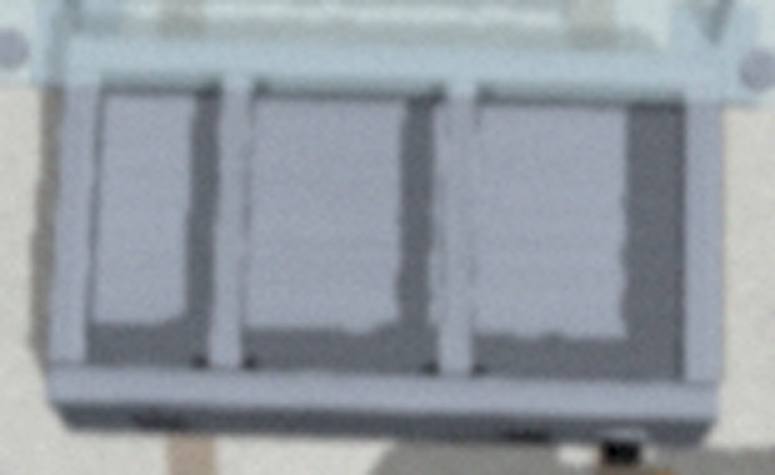

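View pics/c2.png

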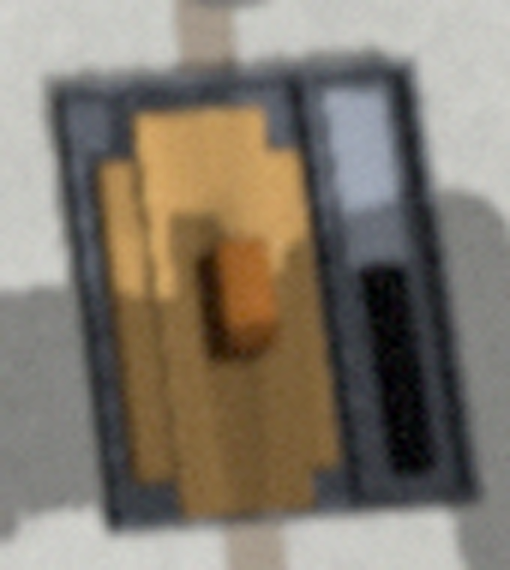

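The rail crop shows bar2 at crop column 228 and bar1 at 456 along row 230, and the end frame inner faces at 97 and 685. In the tray crop the block's grip top spans about (218–270, 238–325), and the tray corners are near (50,80), (410,65), (478,495) and (110,530).

```bash
python3 - <<'E'
from h import *
im=dict(np.load("/tmp/top0.npz"))
f=lambda p,o,s:(np.array(p)+.5)/s-.5+np.array(o)
c1=lambda p,z:cast(im,f(p,(195,145),5),z)[:,:2]
c2=lambda p,z:cast(im,f(p,(365,185),6),z)[:,:2]
F=c1([(52,364),(718,382)],.105); print("front edge",F); d=F[0]-F[1]; print("yaw",np.degrees(np.arctan2(-d[0],d[1])),"len",np.linalg.norm(d))
yaw=np.arctan2(-d[0],d[1]); ex=np.array([np.cos(yaw),np.sin(yaw)]); ey=np.array([-ex[1],ex[0]])
c=F.mean(0)+.101*ex; print("rail centre",c)
for n,p in dict(rightin=[(685,240),(685,340)],leftin=[(88,340),(97,180)],b1=[(440,340),(472,340)],b1t=[(444,120),(476,120)],b2=[(212,340),(243,340)],b2t=[(221,120),(252,120)],backin=[(400,92)],frontin=[(350,372)]).items():
    q=c1(p,.105)-c; print(n,np.round(q@ex*1000,1),np.round(q@ey*1000,1))
T=c2([(50,80),(410,65),(478,495),(110,530)],.022); print("tray",T,T.mean(0)); print(np.linalg.norm(T-np.roll(T,1,0),axis=1))
for a,b in((3,0),(2,1)): e=T[b]-T[a]; print("tray yaw",np.degrees(np.arctan2(e[1],e[0])))
G=c2([(218,238),(266,238),(274,325),(226,328)],.076); print("grip",G,G.mean(0)) 
E_=c2([(135,115),(180,512),(265,108),(315,505)],.032); print("plate",E_.mean(0),[np.degrees(np.arctan2(*(E_[i]-E_[i+1])[::-1])) for i in(0,2)])
E
```

```text
front edge [[ 0.55205457  0.18374908]
 [ 0.52810501 -0.16462584]]
yaw -3.9326973040841917 len 0.3491971655221552
rail centre [0.64084197 0.00263457]
rightin [-24.5 -78.9] [-157.  -157.2]
leftin [-87.6  -0.1] [156.4 156.4]
b1 [-82.5 -82. ] [-28.5 -45.3]
b1t [38.4 38.9] [-27.7 -44.8]
b2 [-85.8 -85.3] [91.3 75. ]
b2t [35.1 35.6] [91.8 75.2]
backin [53.5] [-3.7]
frontin [-101.] [18.2]
tray [[ 0.60734499 -0.27858907]
 [ 0.60766615 -0.44848364]
 [ 0.40442361 -0.4576653 ]
 [ 0.39540216 -0.2884856 ]] [ 0.50370922 -0.36830591]
[0.21217376 0.16989487 0.20344983 0.16942006]
tray yaw 2.6734466231713445
tray yaw 2.586628919999608
grip [[ 0.51825247 -0.33576113]
 [ 0.51737462 -0.3571504 ]
 [ 0.47802143 -0.3568573 ]
 [ 0.47755062 -0.33547353]] [ 0.49779978 -0.34631059]
plate [ 0.49426014 -0.34710744] [np.float64(1.244360439074658), np.float64(1.415670296445221)]
```

```bash
cat >> h.py <<'E'
C=np.array([.6195,.004]); YAW=np.radians(-3.85); TH=np.radians(32)
def rail(x,y,z):
    c,s=np.cos(YAW),np.sin(YAW); return np.array([C[0]+c*x-s*y,C[1]+s*x+c*y,z])
def torail(p):
    c,s=np.cos(YAW),np.sin(YAW); d=np.array(p)[:2]-C; return np.array([c*d[0]+s*d[1],-s*d[0]+c*d[1],p[2]])
def pose(o): return np.array(o["position"]),rot(o["ee_rot"])
def step(p,R,q,S): # whole tool-frame shift and turn
    return np.round(R.T@(q-p),4),np.round(Ro.from_matrix(R.T@S).as_rotvec(),4)
E
python3 - <<'E'
from h import *; from cell import arm
p,R=pose(arm.observe()); S=lean(np.radians(1.3),TH)
a,b=step(p,R,p,S); print("turn",b,"/6",b/6)
print("then shift",step(p,S,np.array([.4955,-.346,.20]),S)[0]); print("then down",step(p,S,p-[0,0,.14],S)[0])
E
```

```text
turn [-0.071   0.5559  0.2422] /6 [-0.01183333  0.09265     0.04036667]
then shift [ 0.259  -0.2481  0.2149]
then down [-0.0742  0.      0.1187]
```

Emit:
arm_command:
  targets:
    - [[0, 0, 0, -0.012, 0.093, 0.04], [0, 0, 0, -0.012, 0.093, 0.04], [0, 0, 0, -0.012, 0.093, 0.04], [0, 0, 0, -0.012, 0.093, 0.04], [0, 0, 0, -0.012, 0.093, 0.04], [0, 0, 0, -0.012, 0.093, 0.04]]
  jaw: 0.065
  newtons: 30

```text
clock: 0.85
position: [0.1675, -0.6021, 0.2455]
ee_rot: [-3.013, -0.035, -0.873]
force: [-0.4, -0.8, 0.2]
width: 0.709
gripper_force: 0.0
```

Emit:
arm_command:
  targets:
    - [[0.026, -0.025, 0.0215, 0, 0, 0], [0.026, -0.025, 0.0215, 0, 0, 0], [0.026, -0.025, 0.0215, 0, 0, 0], [0.026, -0.025, 0.0215, 0, 0, 0], [0.026, -0.025, 0.0215, 0, 0, 0], [0.026, -0.025, 0.0215, 0, 0, 0], [0.026, -0.025, 0.0215, 0, 0, 0], [0.026, -0.025, 0.0215, 0, 0, 0], [0.026, -0.025, 0.0215, 0, 0, 0], [0.026, -0.025, 0.0215, 0, 0, 0]]

```text
clock: 2.1
position: [0.4968, -0.3432, 0.2011]
ee_rot: [-3.014, -0.037, -0.869]
force: [0.3, -0.9, -0.5]
width: 0.706
gripper_force: 0.0
```

```bash
python3 - <<'E'
from h import *; from cell import arm
im=arm.get_image("top"); np.savez("/tmp/top1.npz",**im)
o=arm.observe(); p,R=pose(o); S=lean(np.radians(1.3),TH)
print(o["clock"],p,o["width"],R[:,0],R[:,2]); print(step(p,R,np.array([.4955,-.346,.058]),S))
im=arm.get_image("side"); cv2.imwrite("pics/s1.png",cv2.convertScaleAbs(cv2.resize(im["pixels"][80:260,280:520],None,fx=3,fy=3)[...,::-1],alpha=1.6))
E
```

```text
2.15 [ 0.50114016 -0.33744522  0.20119905] 0.707845662662073 [0.845425   0.02672445 0.53342513] [ 0.53315116  0.01709524 -0.84584726]
(array([-0.0814,  0.0084,  0.118 ]), array([-0.005 , -0.0041,  0.0075]))
```

View pics/s1.png

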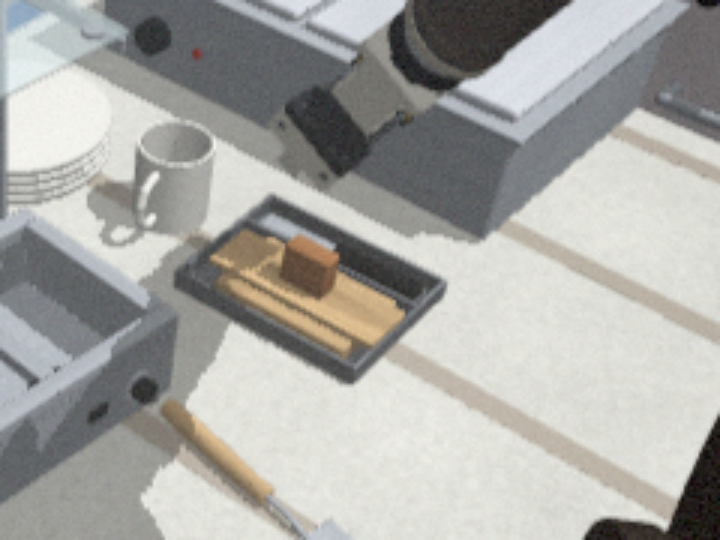

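The gripper hangs above the tray and the block's grip is clear at (310,268). I go down onto it next.

Emit:
arm_command:
  targets:
    - [[-0.0201, 0.0021, 0.0291, 0, 0, 0.0], [-0.0201, 0.0021, 0.0291, 0, 0, 0], [-0.0201, 0.0021, 0.0291, 0, 0, 0], [-0.02, 0.0021, 0.029, 0, 0, 0], [0, 0, 0, 0, 0, 0], [0, 0, 0, 0, 0, 0]]

```text
clock: 2.95
position: [0.4922, -0.3526, 0.0709]
ee_rot: [-3.012, -0.038, -0.876]
force: [-0.0, -0.5, 1.1]
width: 0.711
gripper_force: 0.0
```

Emit:
arm_command:
  targets:
    - [[0, 0, 0, 0, 0, 0], [0, 0, 0, 0, 0, 0], [0, 0, 0, 0, 0, 0], [0, 0, 0, 0, 0, 0], [0, 0, 0, 0, 0, 0]]
  jaw: 0.01
  newtons: 35

```text
clock: 3.58
position: [0.4924, -0.3511, 0.0704]
ee_rot: [-3.01, -0.041, -0.875]
force: [-1.4, 3.9, 5.1]
width: 0.258
gripper_force: 35.0
```

```bash
python3 - <<'E'
from h import *; from cell import arm
o=arm.observe(); p,R=pose(o); print(o["clock"],p,o["width"]*.0918,o["gripper_force"],o["force"])
S=lean(np.radians(1.3),TH); S2=lean(YAW,TH)
print("up .135",R.T@[0,0,.135]); q=p+[0,0,.135]
print("turn",step(p,R,p,S2)[1]); g=rail(-.09,-.103,p[2]+.135); print(q,g,"shift",step(q,S2,g,S2)[0]); g2=rail(0.00,-.103,g[2]);print("in",step(g,S2,g2,S2)[0])
E
```

```text
3.575 [ 0.49235259 -0.3510842   0.07036169] 0.0236974051948671 35.001577734947205 [-1.40922475  3.94677018  5.08538516]
up .135 [ 7.23864558e-02  1.10895723e-04 -1.13952572e-01]
turn [-0.0495 -0.0075  0.0801]
[ 0.49235259 -0.3510842   0.20536169] [ 0.52278721 -0.09272454  0.20536169] shift [ 0.011  -0.2598  0.0069]
in [0.0763 0.     0.0477]
```

Emit:
arm_command:
  targets:
    - [[0.009, 0, -0.014, 0, 0, 0], [0.016, 0, -0.025, 0, 0, 0], [0.0155, 0, -0.025, 0, 0, 0], [0.0155, 0, -0.025, 0, 0, 0], [0.016, 0, -0.025, 0, 0, 0], [0, 0, 0, 0, 0, 0]]

```text
clock: 4.32
position: [0.4924, -0.353, 0.2069]
ee_rot: [-3.014, -0.04, -0.879]
force: [0.7, 0.5, -3.6]
width: 0.258
gripper_force: 35.0
```

```bash
python3 - <<'E'
from h import *; from cell import arm
im=arm.get_image("side"); o=arm.observe(); p,R=pose(o); print(o["clock"],p,o["width"]*.0918,o["gripper_force"],o["force"])
P=cloud(im); hsv=cv2.cvtColor(im["pixels"],cv2.COLOR_RGB2HSV)
w=(hsv[...,0]>8)&(hsv[...,0]<24)&(hsv[...,1]>80)&(P[...,2]>.1)&(P[...,0]>.35)&(P[...,0]<.65)&(P[...,1]<-.2)&(P[...,1]>-.5)
q=P[w]; print(w.sum(),np.percentile(q,[2,50,98],axis=0)); 
cv2.imwrite("pics/s2.png",cv2.convertScaleAbs(cv2.resize(im["pixels"][60:240,280:520],None,fx=3,fy=3)[...,::-1],alpha=1.6))
E
```

```text
4.375 [ 0.4917322  -0.35227812  0.20513885] 0.023623978434486638 34.99927818775177 [-0.82484919 -0.34150264 -3.84853463]
1266 [[ 0.39908169 -0.38237164  0.14692982]
 [ 0.4731544  -0.33026567  0.16783128]
 [ 0.57668077 -0.30513955  0.17476996]]
```

View pics/s2.png

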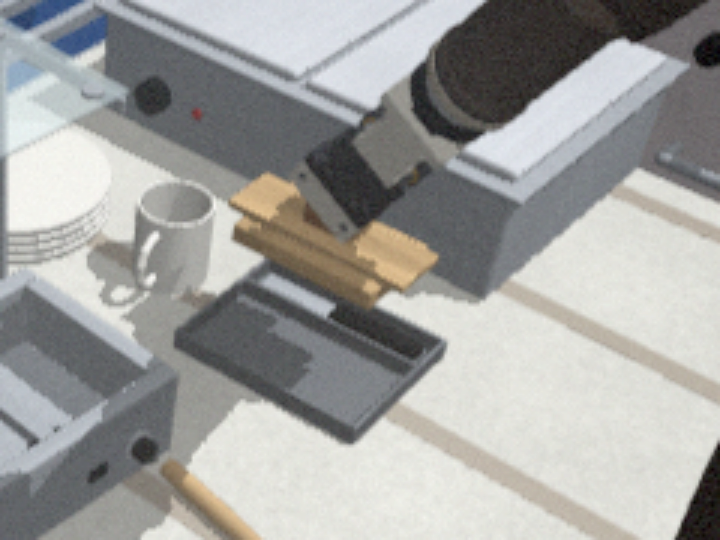

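The block is held clear of the tray, with the plate running from about (232,200) to (437,262), and looks level. I'll check the pitch and the block's offset from the TCP.

```bash
python3 - <<'E'
from h import *; from cell import arm
o=arm.observe(); p,R=pose(o)
for n in("side","top"):
    im=arm.get_image(n); P=cloud(im); hsv=cv2.cvtColor(im["pixels"],cv2.COLOR_RGB2HSV)
    w=(hsv[...,0]>8)&(hsv[...,0]<24)&(hsv[...,1]>80)&(P[...,2]>.1)&(P[...,0]>.35)&(P[...,0]<.65)&(P[...,1]<-.2)&(P[...,1]>-.5)
    q=P[w]; q=q[(q[:,2]>.155)&(q[:,2]<.185)]
    for _ in range(4):
        c=np.linalg.lstsq(np.c_[q[:,:2]-p[:2],np.ones(len(q))],q[:,2],rcond=None)[0]; r=q[:,2]-np.c_[q[:,:2]-p[:2],np.ones(len(q))]@c; q=q[abs(r)<max(.004,1.5*r.std())]
    print(n,len(q),"slope deg",np.degrees(c[:2]),"z at tcp",c[2]-p[2],cv2.minAreaRect((q[:,:2]*1000).astype(np.float32)),p)
S2=lean(YAW,TH); 
print("turn",step(p,R,p,S2)[1]); g=rail(-.09,-.103,.2); print("shift",step(p,S2,g,S2)[0])
E
```

```text
side 837 slope deg [ 0.42618679 -7.08324784] z at tcp -0.03827722894926011 ((489.04986572265625, -342.83453369140625), (185.8459930419922, 78.51190948486328), 1.5494260787963867) [ 0.4917322  -0.35227812  0.20513885]
top 712 slope deg [ 0.0297249  -1.63367183] z at tcp -0.039017023773241344 ((491.7992858886719, -344.905517578125), (88.52696228027344, 188.45590209960938), 86.29877471923828) [ 0.4917322  -0.35227812  0.20513885]
turn [-0.0463 -0.0075  0.0802]
shift [ 0.0088 -0.2611  0.0115]
```

Emit:
arm_command:
  targets:
    - [[0, 0, 0, -0.0155, -0.0025, 0.027], [0, 0, 0, -0.0155, -0.0025, 0.027], [0, 0, 0, -0.0155, -0.0025, 0.026], [0.001, -0.036, 0.0015, 0, 0, 0], [0.0015, -0.045, 0.002, 0, 0, 0], [0.0015, -0.045, 0.002, 0, 0, 0], [0.0015, -0.045, 0.002, 0, 0, 0], [0.0015, -0.045, 0.002, 0, 0, 0], [0.0015, -0.045, 0.002, 0, 0, 0], [0, 0, 0, 0, 0, 0]]

```text
clock: 5.72
position: [0.5199, -0.1081, 0.1979]
ee_rot: [3.006, -0.088, 0.849]
force: [-0.7, -0.9, -2.4]
width: 0.259
gripper_force: 35.0
```

Emit:
arm_command:
  targets:
    - [[0.0254, 0, 0.0159, 0, 0, 0], [0.0254, 0, 0.0159, 0, 0, 0], [0.0254, 0, 0.0159, 0, 0, 0], [0, 0, 0, 0, 0, 0], [0, 0, 0, 0, 0, 0]]

```text
clock: 6.35
position: [0.6083, -0.1206, 0.1976]
ee_rot: [3.002, -0.104, 0.849]
force: [-0.6, 0.1, -2.5]
width: 0.259
gripper_force: 35.0
```

```bash
python3 - <<'E'
from h import *; from cell import arm
im=arm.get_image("side"); o=arm.observe(); p,R=pose(o); print(o["clock"],torail(p),o["force"]); S2=lean(YAW,TH)
print(step(p,R,rail(.001,-.103,p[2]),S2))
P=cloud(im); hsv=cv2.cvtColor(im["pixels"],cv2.COLOR_RGB2HSV)
w=(hsv[...,0]>8)&(hsv[...,0]<24)&(hsv[...,1]>80)&(P[...,2]>.11)&(P[...,0]>.45)&(P[...,0]<.8)&(abs(P[...,1])<.25)
q=P[w]; q=np.array([torail(a) for a in q]); print(len(q),np.percentile(q,[1,50,99],axis=0))
a=im["pixels"][90:280,160:400]; cv2.imwrite("pics/s3.png",cv2.convertScaleAbs(cv2.resize(a,None,fx=3,fy=3)[...,::-1],alpha=1.6))
E
```

```text
6.4 [-0.00289513 -0.12485719  0.19792829] [-0.55155011  0.14805692 -2.33973934]
(array([ 0.0033, -0.0219,  0.002 ]), array([ 0.0018,  0.0067, -0.0017]))
1021 [[-0.09786743 -0.16559148  0.13750359]
 [-0.0440747  -0.10480073  0.15901891]
 [ 0.07857117 -0.0772202   0.18566976]]
```

View pics/s3.png

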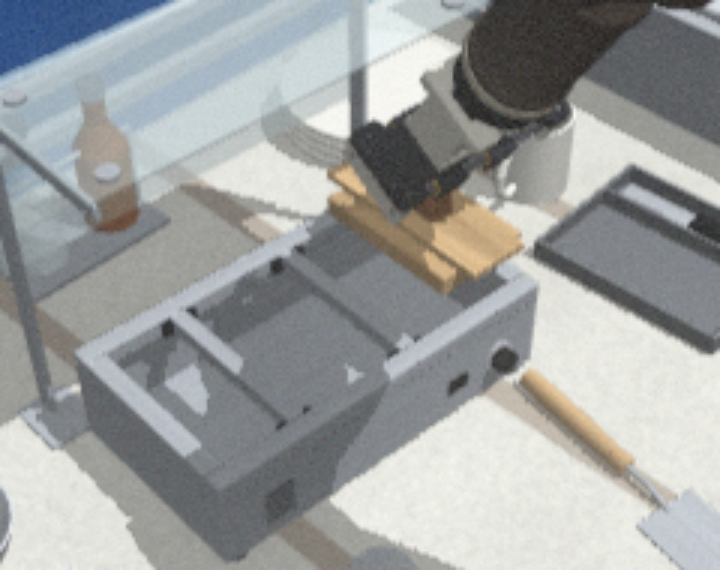

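The block is held over the right end of the rail, with its plate at about (330,175) to (520,245). The +y face of the plug matches the TCP to within 1 mm. It has to go 22 mm left, then down.

Emit:
arm_command:
  targets:
    - [[0.0015, -0.011, 0.001, 0.001, 0.0035, -0.001], [0.0015, -0.011, 0.001, 0.001, 0.0035, -0.001], [-0.008, 0, 0.0127, 0, 0, 0], [-0.008, 0, 0.0127, 0, 0, 0], [-0.0035, 0, 0.0057, 0, 0, 0], [0, 0, 0, 0, 0, 0], [0, 0, 0, 0, 0, 0]]

```text
clock: 7.28
position: [0.6145, -0.0978, 0.164]
ee_rot: [3.001, -0.098, 0.862]
force: [0.3, 0.1, -2.5]
width: 0.262
gripper_force: 35.0
```

```bash
python3 - <<'E'
from h import *; from cell import arm
o=arm.observe(); p,R=pose(o); print(o["clock"],torail(p),o["force"]); S2=lean(YAW,TH)
print(step(p,R,rail(.001,-.103,.1515),S2))
E
```

```text
7.275 [ 0.00181582 -0.10192485  0.1639704 ] [ 0.34288889  0.08265001 -2.48335326]
(array([-0.0073,  0.0011,  0.0101]), array([-0.0012, -0.0009,  0.0017]))
```

Emit:
arm_command:
  targets:
    - [[-0.003, 0.0005, 0.004, 0, 0, 0.001], [-0.0025, 0.0005, 0.0038, 0, 0, 0.001], [-0.0015, 0, 0.0023, 0, 0, 0], [0, 0, 0, 0, 0, 0]]

```text
clock: 7.78
position: [0.6142, -0.0988, 0.1519]
ee_rot: [3.001, -0.101, 0.863]
force: [-0.3, -0.4, -1.5]
width: 0.256
gripper_force: 35.0
```

Emit:
arm_command:
  targets:
    - [[-0.0005, 0, 0.0008, 0, 0, 0], [0, 0, 0, 0, 0, 0]]

```text
clock: 8.02
position: [0.6144, -0.0988, 0.1514]
ee_rot: [3.001, -0.101, 0.864]
force: [-4.7, 1.6, 4.2]
width: 0.262
gripper_force: 35.0
```

Emit:
arm_command:
  targets:
    - [[0, 0, 0, 0, 0, 0], [0, 0, 0, 0, 0, 0], [0, 0, -0.012, 0, 0, 0], [0, 0, -0.03, 0, 0, 0], [0, 0, -0.03, 0, 0, 0], [0, 0, 0, 0, 0, 0], [0, 0, 0, 0, 0, 0]]
  jaw: 0.055

```text
clock: 8.9
position: [0.5764, -0.0952, 0.2113]
ee_rot: [3.002, -0.099, 0.863]
force: [0.3, 0.3, -0.7]
width: 0.6
gripper_force: 0.0
```

```bash
python3 - <<'E'
from h import *; from cell import arm
im=arm.get_image("side"); o=arm.observe(); p,R=pose(o); print(o["clock"],torail(p),o["force"],o["width"]); S2=lean(YAW,TH)
g=rail(-.05,.003,p[2]+.01); a,b=step(p,R,g,S2); print(a,b); print(step(g,S2,rail(-.05,.003,.107),S2)[0])
P=cloud(im); hsv=cv2.cvtColor(im["pixels"],cv2.COLOR_RGB2HSV)
w=(hsv[...,0]>8)&(hsv[...,0]<24)&(hsv[...,1]>80)&(P[...,2]>.095)&(P[...,0]>.45)&(P[...,0]<.8)&(abs(P[...,1])<.25)
q=np.array([torail(a) for a in P[w]]); print(len(q),np.percentile(q,[1,50,99],axis=0))
r=q[(q[:,2]>.15)&(q[:,2]<.165)]; print("grip top",len(r),np.percentile(r,[2,50,98],axis=0))
a=im["pixels"][90:280,160:400]; cv2.imwrite("pics/s4.png",cv2.convertScaleAbs(cv2.resize(a,None,fx=3,fy=3)[...,::-1],alpha=1.6))
E
```

```text
8.95 [-0.03645269 -0.10243654  0.21097838] [ 0.4644418   0.23721889 -0.05746535] 0.5973940794918888
[-0.0062 -0.1055 -0.0155] [-0.0018 -0.0006  0.    ]
[-0.0604  0.      0.0967]
1332 [[-0.09313389 -0.14485082  0.09766029]
 [-0.02196392 -0.09019332  0.11307429]
 [ 0.08759582 -0.05604343  0.14824818]]
grip top 6 [[-0.02632063 -0.10765053  0.15063201]
 [-0.0026678  -0.09947919  0.15260694]
 [ 0.1468387   0.07628137  0.15956999]]
```

View pics/s4.png

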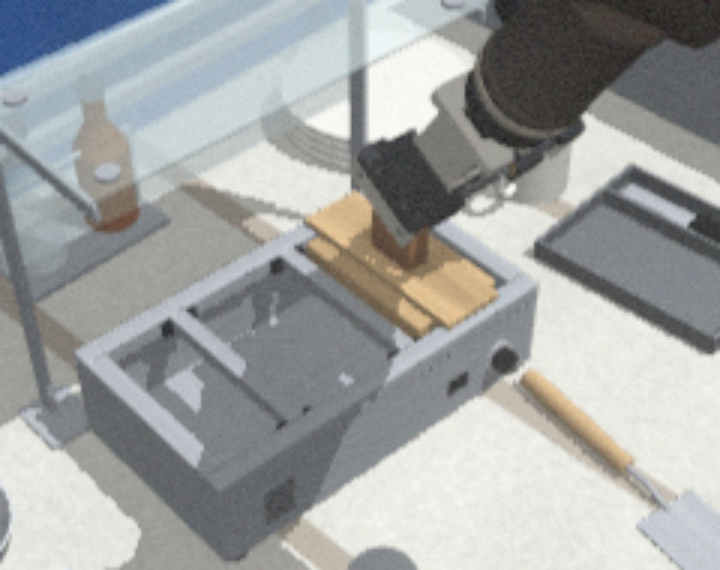

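The block stands in the right-hand bay, plate ends on both rails, with a small gap to bar1 at about (390,330).

Emit:
arm_command:
  targets:
    - [[-0.002, -0.02, -0.005, -0.001, 0, 0], [-0.0015, -0.03, -0.004, 0, 0, 0], [-0.0015, -0.03, -0.004, 0, 0, 0], [-0.0012, -0.0255, -0.0025, 0, 0, 0], [-0.015, 0, 0.024, 0, 0, 0], [-0.015, 0, 0.024, 0, 0, 0], [-0.015, 0, 0.024, 0, 0, 0], [0, 0, 0, 0, 0, 0], [0, 0, 0, 0, 0, 0]]
  jaw: 0
  newtons: 20

```text
clock: 10.07
position: [0.5722, 0.0126, 0.162]
ee_rot: [3.008, -0.097, 0.856]
force: [-1.1, -0.2, 0.3]
width: 0.006
gripper_force: 0.0
```

```bash
python3 - <<'E'
from h import *; from cell import arm
o=arm.observe(); p,R=pose(o); print(o["clock"],torail(p),o["force"],o["width"]); S2=lean(YAW,TH)
print(step(p,R,rail(-.05,.003,.107),S2))
E
```

```text
10.075 [-0.04775704  0.00542354  0.1620064 ] [-1.07399184 -0.2273257   0.34408601] 0.006418451304578595
(array([-0.0309,  0.0027,  0.0456]), array([-0.0059,  0.0041,  0.0007]))
```

Emit:
arm_command:
  targets:
    - [[-0.0075, 0.0007, 0.0115, -0.0015, 0.001, 0], [-0.0075, 0.0007, 0.0115, -0.0015, 0.001, 0], [-0.0075, 0.0007, 0.0115, -0.0015, 0.001, 0], [-0.0075, 0.0006, 0.0111, -0.0015, 0.001, 0], [0, 0, 0, 0, 0, 0], [0, 0, 0, 0, 0, 0]]

```text
clock: 10.82
position: [0.5775, 0.0132, 0.1327]
ee_rot: [3.015, -0.101, 0.796]
force: [-0.8, -0.1, 0.5]
width: 0.002
gripper_force: 0.0
```

```bash
python3 - <<'E'
from h import *; from cell import arm
o=arm.observe(); p,R=pose(o); print(o["clock"],torail(p),o["force"],o["width"]); S2=lean(YAW,TH)
print(step(p,R,rail(-.05,.003,.107),S2),R)
E
```

```text
10.825 [-0.04253373  0.00632684  0.13273919] [-0.75614241 -0.08519618  0.48395473] 0.00222038751071705
(array([-0.0192,  0.0032,  0.0187]), array([0.0045, 0.0419, 0.0015])) [[ 0.86764251 -0.06814737  0.4924961 ]
 [-0.05695551 -0.99766435 -0.03770828]
 [ 0.49391552  0.00466694 -0.86949737]]
```

```bash
python3 - <<'E'
from cell import arm
print(arm.observe()["joints"].round(3))
E
```

```text
[-0.712  0.37   0.658  2.302 -1.317  0.118 -0.498]
```

The wrist is at its joint 5 and 6 limits, so I reduce the lean to 25°.

Emit:
arm_command:
  targets:
    - [[0, 0, 0, 0.003, -0.05, 0.001], [-0.0025, 0.001, 0.003, 0.001, -0.03, 0], [-0.006, 0.001, 0.005, 0, 0, 0], [0, 0, 0, 0, 0, 0]]

```text
clock: 11.32
position: [0.5727, 0.0117, 0.1217]
ee_rot: [3.051, -0.102, 0.676]
force: [-0.0, -0.0, 0.3]
width: 0.005
gripper_force: 0.0
```

```bash
sed -i 's/radians(32)/radians(25)/' h.py; cat > st.py <<'E'
from h import *; from cell import arm
import sys
def st(*g):
    o=arm.observe(); p,R=pose(o); print(o["clock"],"rail",torail(p).round(4),"F",(Ro.from_euler('z',-YAW).as_matrix()@o["force"]).round(2),"J",o["joints"].round(3),"lean",np.degrees(np.arcsin(R[0,2])).round(1),"w",o["width"])
    if g: print(step(p,R,rail(*g),lean(YAW,TH)))
if __name__=="__main__": st(*map(float,sys.argv[1:]))
E
python3 st.py -.05 .003 .107
```

```text
11.325 rail [-0.0472  0.0045  0.1217] F [-0.02 -0.04  0.3 ] J [-0.831  0.454  0.875  2.265 -1.174  0.302 -0.631] lean 24.9 w 0.005444282996838273
(array([-0.0087,  0.0015,  0.0121]), array([0.0003, 0.0004, 0.0003]))
```

Emit:
arm_command:
  targets:
    - [[-0.003, 0.0005, 0.004, 0, 0, 0], [-0.003, 0.0005, 0.004, 0, 0, 0], [-0.0027, 0.0005, 0.0041, 0, 0, 0], [0, 0, 0, 0, 0, 0]]

```text
clock: 11.82
position: [0.5701, 0.0101, 0.1071]
ee_rot: [3.051, -0.103, 0.676]
force: [0.4, 0.0, 0.3]
width: 0.005
gripper_force: 0.0
```

```bash
python3 st.py -.05 -.025 .107
```

```text
11.825 rail [-0.0497  0.0028  0.1071] F [0.36 0.04 0.28] J [-0.747  0.451  0.759  2.279 -1.25   0.243 -0.558] lean 24.9 w 0.004774476149554278
(array([-0.0003,  0.0278, -0.    ]), array([ 0.0001,  0.0001, -0.0003]))
```

Emit:
arm_command:
  targets:
    - [[0, 0.005, 0, 0, 0, 0], [0, 0.005, 0, 0, 0, 0], [0, 0.003, 0, 0, 0, 0], [0, 0.003, 0, 0, 0, 0], [0, 0, 0, 0, 0, 0]]

```text
clock: 12.45
position: [0.5694, -0.0044, 0.1073]
ee_rot: [3.053, -0.1, 0.677]
force: [-1.0, 4.2, 2.8]
width: 0.004
gripper_force: 2.4
```

Emit:
arm_command:
  targets:
    - [[0, 0.002, 0, 0, 0, 0], [0, 0.002, 0, 0, 0, 0], [0, 0.002, 0, 0, 0, 0]]

```text
clock: 12.82
position: [0.569, -0.0095, 0.1073]
ee_rot: [3.054, -0.098, 0.677]
force: [-0.5, 6.8, 3.1]
width: 0.007
gripper_force: 3.8
```

```bash
python3 st.py -.05 -.028 .107
```

```text
12.825 rail [-0.0495 -0.0169  0.1073] F [-1.    6.75  3.14] J [-0.669  0.436  0.715  2.281 -1.26   0.24  -0.501] lean 24.9 w 0.006623796332379055
(array([-0.0006,  0.0111, -0.    ]), array([-0.0032,  0.0001,  0.0022]))
```

Emit:
arm_command:
  targets:
    - [[0, 0.002, 0, 0, 0, 0], [0, 0.002, 0, 0, 0, 0], [0, 0.001, 0, 0, 0, 0], [0, 0.001, 0, 0, 0, 0], [0, 0, 0, 0, 0, 0]]

```text
clock: 13.45
position: [0.5686, -0.0154, 0.1073]
ee_rot: [3.054, -0.098, 0.677]
force: [-1.0, 6.9, 4.0]
width: 0.005
gripper_force: 3.8
```

Emit:
arm_command:
  targets:
    - [[0, 0.001, 0, 0, 0, 0], [0, 0.001, 0, 0, 0, 0]]

```text
clock: 13.7
position: [0.5685, -0.0169, 0.1073]
ee_rot: [3.055, -0.097, 0.677]
force: [-1.1, 9.5, 4.5]
width: 0.004
gripper_force: 4.6
```

Emit:
arm_command:
  targets:
    - [[0, 0.001, 0, 0, 0, 0], [0, 0.001, 0, 0, 0, 0]]

```text
clock: 13.95
position: [0.5683, -0.0188, 0.1073]
ee_rot: [3.055, -0.097, 0.677]
force: [-2.2, 9.0, 4.4]
width: 0.004
gripper_force: 4.6
```

```bash
python3 st.py -.05 -.028 .107
```

```text
13.95 rail [-0.0495 -0.0262  0.1073] F [-2.83  8.85  4.44] J [-0.633  0.431  0.695  2.281 -1.263  0.239 -0.476] lean 24.9 w 0.0037606474599342922
(array([-0.0005,  0.0018,  0.    ]), array([-0.0043,  0.0003,  0.0028]))
```

Emit:
arm_command:
  targets:
    - [[0, 0.001, 0, 0, 0, 0], [0, 0.001, 0, 0, 0, 0]]

```text
clock: 14.2
position: [0.5682, -0.0208, 0.1073]
ee_rot: [3.055, -0.097, 0.677]
force: [-1.0, 10.0, 5.5]
width: 0.004
gripper_force: 4.6
```

Emit:
arm_command:
  targets:
    - [[0, 0.001, 0, 0, 0, 0], [0, 0.001, 0, 0, 0, 0]]

```text
clock: 14.45
position: [0.5681, -0.0218, 0.1072]
ee_rot: [3.057, -0.095, 0.677]
force: [-2.1, 13.8, 5.9]
width: 0.006
gripper_force: 6.8
```

Emit:
arm_command:
  targets:
    - [[0, 0.001, 0, 0, 0, 0], [0, 0.001, 0, 0, 0, 0]]

```text
clock: 14.7
position: [0.5681, -0.0219, 0.1073]
ee_rot: [3.06, -0.092, 0.677]
force: [-2.8, 18.9, 7.8]
width: 0.005
gripper_force: 9.4
```

Emit:
arm_command:
  targets:
    - [[0, 0.001, 0, 0, 0, 0], [0, 0.001, 0, 0, 0, 0], [0, 0, 0, 0, 0, 0]]

```text
clock: 15.08
position: [0.568, -0.022, 0.1073]
ee_rot: [3.062, -0.089, 0.677]
force: [-3.5, 21.5, 11.7]
width: 0.006
gripper_force: 11.1
```

```bash
python3 st.py
```

```text
15.075 rail [-0.0496 -0.0294  0.1073] F [-4.94 21.23 11.71] J [-0.605  0.426  0.676  2.28  -1.267  0.243 -0.456] lean 24.9 w 0.00645907824508676
```

Emit:
arm_command:
  targets:
    - [[0, -0.008, 0, 0, 0, 0], [0, -0.015, 0, 0, 0, 0], [0.0065, 0, -0.0136, 0, 0, 0], [0.0085, 0, -0.018, 0, 0, 0], [0.0085, 0, -0.018, 0, 0, 0], [0.0085, 0, -0.018, 0, 0, 0], [0.0085, 0, -0.018, 0, 0, 0], [0, 0, 0, 0, 0, 0], [0, 0, 0, 0, 0, 0]]

```text
clock: 16.2
position: [0.5693, -0.0066, 0.2013]
ee_rot: [3.051, -0.102, 0.676]
force: [-1.1, 0.5, 0.2]
width: 0.007
gripper_force: 0.0
```

```bash
python3 st.py -.04 -.110 .205; python3 - <<'E'
from h import *; from cell import arm
im=arm.get_image("side"); P=cloud(im); hsv=cv2.cvtColor(im["pixels"],cv2.COLOR_RGB2HSV); np.savez("/tmp/s5.npz",**im)
w=(hsv[...,0]>8)&(hsv[...,0]<24)&(hsv[...,1]>80)&(P[...,2]>.095)&(P[...,0]>.45)&(P[...,0]<.8)&(abs(P[...,1])<.25)
q=np.array([torail(a) for a in P[w]])
for n,lo,hi in(("top",.148,.166),("plate",.107,.118)):
    r=q[(q[:,2]>lo)&(q[:,2]<hi)&(q[:,1]<-.04)]; print(n,len(r),np.percentile(r,[2,50,98],axis=0))
a=im["pixels"][90:280,160:400]; cv2.imwrite("pics/s5.png",cv2.convertScaleAbs(cv2.resize(a,None,fx=3,fy=3)[...,::-1],alpha=1.6))
E
```

```text
16.2 rail [-0.0494 -0.014   0.2013] F [-1.11  0.42  0.21] J [-1.069  0.375  1.228  2.2   -0.816  0.484 -0.909] lean 24.9 w 0.00652870960326159
(array([0.01  , 0.096 , 0.0007]), array([0.0005, 0.0001, 0.0005]))Traceback (most recent call last):
  File "<stdin>", line 6, in <module>
    return _quantile_unchecked(
        a, q, axis, out, overwrite_input, method, keepdims, weights)
    return _ureduce(a,
                    func=_quantile_ureduce_func,
    ...<5 lines>...
                    overwrite_input=overwrite_input,
                    method=method)
    r = func(a, **kwargs)
    result = _quantile(arr,
                       quantiles=q,
    ...<2 lines>...
                       out=out,
                       weights=wgt)
    slices_having_nans = np.isnan(arr[-1, ...])
                                  ~~~^^^^^^^^^
IndexError: index -1 is out of bounds for axis 0 with size 0
```

Emit:
arm_command:
  targets:
    - [[0.004, 0.024, 0.001, 0, 0, 0], [0.004, 0.024, 0.001, 0, 0, 0], [0.004, 0.024, 0.001, 0, 0, 0], [0.004, 0.024, 0.001, 0, 0, 0], [0.004, 0, 0.001, 0, 0, 0], [0, 0, 0, 0, 0, 0], [0, 0, 0, 0, 0, 0]]
  jaw: 0.055

```text
clock: 17.12
position: [0.5832, -0.1027, 0.2054]
ee_rot: [3.052, -0.1, 0.675]
force: [0.4, 0.2, -0.3]
width: 0.597
gripper_force: 0.0
```

```bash
python3 st.py 0 -.110 .141; python3 - <<'E'
from h import *; from cell import arm
im=arm.get_image("side"); P=cloud(im); hsv=cv2.cvtColor(im["pixels"],cv2.COLOR_RGB2HSV)
w=(hsv[...,0]>5)&(hsv[...,0]<24)&(hsv[...,1]>80)&(P[...,2]>.08)&(P[...,0]>.45)&(P[...,0]<.8)&(abs(P[...,1])<.25)
q=np.array([torail(a) for a in P[w]])
for n,lo,hi in(("top",.145,.166),("plate",.107,.118)):
    r=q[(q[:,2]>lo)&(q[:,2]<hi)&(q[:,1]<-.03)]; print(n,len(r),np.percentile(r,[2,50,98],axis=0) if len(r) else"")
a=im["pixels"][90:280,160:400]; cv2.imwrite("pics/s5.png",cv2.convertScaleAbs(cv2.resize(a,None,fx=3,fy=3)[...,::-1],alpha=1.6))
E
```

```text
17.125 rail [-0.029  -0.1089  0.2054] F [ 0.41  0.2  -0.27] J [-0.747  0.363  1.094  2.141 -0.859  0.535 -0.697] lean 24.9 w 0.5974331176459603
(array([-0.0009,  0.0011,  0.0706]), array([-0.0002,  0.0007,  0.0016]))
top 55 [[-0.02593031 -0.11745332  0.14517738]
 [-0.02057726 -0.10621652  0.15518988]
 [-0.00920103 -0.09773149  0.16088257]]
plate 879 [[-0.09162336 -0.13927125  0.10731627]
 [-0.02781609 -0.0994813   0.11344393]
 [ 0.0860286  -0.06930977  0.11714941]]
```

View pics/s5.png

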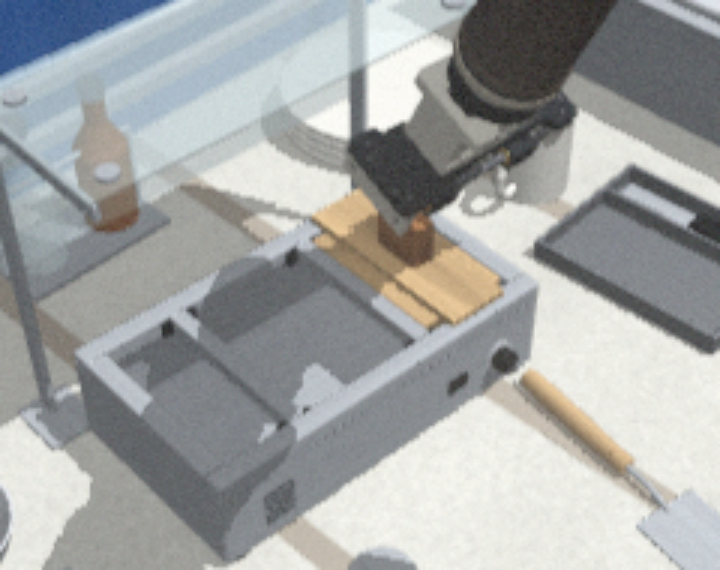

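The block is pinched between the right end frame and bar1, its face flush against the bar along (330,240) to (430,325). The grip is at (405,240), under the jaws, so I descend to grasp it.

Emit:
arm_command:
  targets:
    - [[0, 0.0011, 0.018, 0, 0, 0.0015], [0, 0, 0.018, 0, 0, 0], [0, 0, 0.018, 0, 0, 0], [0, 0, 0.0155, 0, 0, 0], [0, 0, 0, 0, 0, 0], [0, 0, 0, 0, 0, 0]]

```text
clock: 17.92
position: [0.6126, -0.1067, 0.1432]
ee_rot: [3.051, -0.104, 0.677]
force: [0.3, 0.4, -0.2]
width: 0.597
gripper_force: 0.0
```

```bash
python3 st.py 0 -.110 .141
```

```text
17.925 rail [ 0.0005 -0.1109  0.1432] F [ 0.29  0.37 -0.24] J [-0.531  0.473  0.847  2.134 -1.099  0.446 -0.496] lean 25.0 w 0.59689529130069
(array([-0.0014, -0.0009,  0.0018]), array([ 0.0004, -0.0003, -0.0008]))
```

Emit:
arm_command:
  targets:
    - [[0, 0, 0, 0, 0, 0], [0, 0, 0, 0, 0, 0], [0, 0, 0, 0, 0, 0], [0, 0, 0, 0, 0, 0]]
  jaw: 0.01
  newtons: 30

```text
clock: 18.42
position: [0.6129, -0.1051, 0.1431]
ee_rot: [3.054, -0.102, 0.677]
force: [-2.2, 5.8, 5.4]
width: 0.261
gripper_force: 30.0
```

```bash
python3 st.py 0 -.110 .141
```

```text
18.425 rail [ 0.0007 -0.1093  0.1431] F [-2.62  5.62  5.43] J [-0.53   0.473  0.845  2.134 -1.101  0.448 -0.496] lean 25.0 w 0.2614122376686757
(array([-0.0016,  0.0007,  0.0016]), array([-0.0027, -0.0002, -0.0002]))
```

Emit:
arm_command:
  targets:
    - [[0, -0.0015, 0, 0, 0, 0], [0, 0, 0, 0, 0, 0], [0.0021, 0, -0.0045, 0, 0, 0], [0.0034, 0, -0.0072, 0, 0, 0], [0.0042, 0, -0.009, 0, 0, 0], [0.0042, 0, -0.009, 0, 0, 0], [0.0034, 0, -0.0073, 0, 0, 0], [0, 0, 0, 0, 0, 0], [0, 0, 0, 0, 0, 0]]

```text
clock: 19.55
position: [0.6127, -0.1053, 0.1836]
ee_rot: [3.051, -0.104, 0.677]
force: [-0.6, 0.4, -2.5]
width: 0.264
gripper_force: 30.0
```

```bash
python3 st.py .001 .004 .183; python3 - <<'E'
from h import *; from cell import arm
for n in("side","top"):
    im=arm.get_image(n); cv2.imwrite(f"/tmp/{n}6.png",im["pixels"][:,:,::-1]); np.savez(f"/tmp/{n}6.npz",**im)
    P=cloud(im).reshape(-1,3); ok=(abs(P[:,2]-.105)<.006); q=np.array([torail(a) for a in P[ok]]); q=q[(q[:,0]>-.075)&(q[:,0]<.02)&(abs(q[:,1])<.15)]
    h,e=np.histogram(q[:,1],np.arange(-.15,.15,.004)); print(n,[(round(a*1000),int(b)) for a,b in zip(e,h) if b>6])
E
```

```text
19.55 rail [ 0.0005 -0.1095  0.1836] F [-0.63  0.35 -2.53] J [-0.638  0.434  0.985  2.099 -0.953  0.525 -0.635] lean 24.9 w 0.2641752897034012
(array([ 1.000e-04, -1.135e-01,  7.000e-04]), array([ 0.0003, -0.0001, -0.0009]))
side [(-66, 10), (-62, 32), (-58, 40), (-54, 42), (-50, 64), (-46, 13), (74, 28), (78, 42), (82, 45), (86, 49), (90, 57)]
top [(-58, 9), (-54, 7), (-50, 16), (74, 19), (78, 54), (82, 47), (86, 57), (90, 35)]
```

Emit:
arm_command:
  targets:
    - [[0, -0.0187, 0, 0, 0, 0], [0, -0.0237, 0, 0, 0, 0], [0, -0.0237, 0, 0, 0, 0], [0, -0.0237, 0.0003, 0, 0, 0], [0, -0.0237, 0.0003, 0, 0, 0], [0, 0, 0, 0, 0, 0], [0, 0, 0, 0, 0, 0], [0, 0, 0, 0, 0, 0]]

```text
clock: 20.65
position: [0.6207, 0.0066, 0.1833]
ee_rot: [3.05, -0.107, 0.677]
force: [0.2, -0.5, -3.4]
width: 0.26
gripper_force: 30.0
```

```bash
python3 st.py .001 .0045 .146
```

```text
20.65 rail [0.001  0.0027 0.1833] F [ 0.21 -0.47 -3.42] J [-0.932  0.475  1.083  2.106 -0.907  0.501 -0.886] lean 25.0 w 0.25983110021051764
(array([-0.0158, -0.0018,  0.0338]), array([ 0.0011, -0.0004, -0.0026]))
```

Emit:
arm_command:
  targets:
    - [[-0.004, -0.0018, 0.0085, 0.001, 0, -0.0026], [-0.004, 0, 0.0085, 0, 0, 0], [-0.004, 0, 0.0085, 0, 0, 0], [-0.0038, 0, 0.0083, 0, 0, 0], [0, 0, 0, 0, 0, 0]]

```text
clock: 21.28
position: [0.6204, 0.0094, 0.145]
ee_rot: [3.052, -0.101, 0.675]
force: [0.3, -0.3, -2.6]
width: 0.259
gripper_force: 30.0
```

Emit:
arm_command:
  targets:
    - [[-0.0006, 0, 0.0014, 0, 0, 0], [-0.0005, 0, 0.0012, 0, 0, 0], [0, 0, 0, 0, 0, 0]]

```text
clock: 21.65
position: [0.6211, 0.0097, 0.1432]
ee_rot: [3.052, -0.1, 0.677]
force: [-0.0, 0.7, -2.8]
width: 0.256
gripper_force: 30.0
```

```bash
python3 st.py .001 .0007 .143
```

```text
21.65 rail [0.0012 0.0058 0.1432] F [-0.07  0.7  -2.78] J [-0.83   0.503  0.933  2.14  -1.031  0.408 -0.777] lean 25.0 w 0.2556762539997677
(array([-0.0003,  0.0051,  0.0001]), array([-0.0007, -0.0005,  0.0015]))
```

Emit:
arm_command:
  targets:
    - [[0, 0.002, 0, 0, 0, 0], [0, 0.0015, 0, 0, 0, 0.0015], [-0.0003, 0, 0.0007, 0, 0, 0], [-0.0002, 0, 0.0005, 0, 0, 0], [0, 0, 0, 0, 0, 0]]

```text
clock: 22.28
position: [0.6209, 0.0057, 0.143]
ee_rot: [3.053, -0.104, 0.679]
force: [-15.1, 2.0, 20.7]
width: 0.261
gripper_force: 30.0
```

```bash
python3 st.py .001 .0007 .143
```

```text
22.275 rail [0.0012 0.0017 0.143 ] F [-15.23   1.02  20.69] J [-0.817  0.5    0.926  2.142 -1.038  0.406 -0.765] lean 25.0 w 0.26066273543983376
(array([-0.0002,  0.001 , -0.0001]), array([-0.0019, -0.0015, -0.0015]))
```

Emit:
arm_command:
  targets:
    - [[0.0004, 0, -0.0009, 0, 0, 0], [0, 0, 0, 0, 0, 0], [0, 0, 0, 0, 0, 0], [0, 0, -0.01, 0, 0, 0], [0, 0, -0.02, 0, 0, 0], [0, 0, -0.02, 0, 0, 0], [0, 0, -0.02, 0, 0, 0], [0, 0, 0, 0, 0, 0]]
  jaw: 0.055

```text
clock: 23.28
position: [0.5916, 0.0083, 0.207]
ee_rot: [3.052, -0.102, 0.679]
force: [0.1, 0.5, 0.6]
width: 0.598
gripper_force: 0.0
```

```bash
python3 st.py -.05 .121 .20
```

```text
23.275 rail [-0.0281  0.0024  0.207 ] F [0.08 0.56 0.58] J [-1.061  0.411  1.208  2.146 -0.815  0.516 -0.95 ] lean 25.0 w 0.5983899654639905
(array([-0.0228, -0.1186, -0.0028]), array([-0.0012, -0.0018,  0.0002]))
```

Emit:
arm_command:
  targets:
    - [[-0.012, -0.003, -0.005, 0, 0, 0], [-0.01, -0.005, 0.002, 0, 0, 0], [-0.008, -0.01, 0.014, 0, 0, 0], [-0.007, -0.02, 0.014, 0, 0, 0], [-0.003, -0.02, 0.009, 0, 0, 0], [0, -0.02, 0, 0, 0, 0], [0, -0.02, 0, 0, 0, 0], [0, -0.0206, 0, 0, 0, 0], [0, 0, 0, 0, 0, 0], [0, 0, 0, 0, 0, 0]]
  jaw: 0

```text
clock: 24.52
position: [0.5774, 0.1273, 0.1584]
ee_rot: [3.051, -0.103, 0.677]
force: [-0.3, -0.6, -0.3]
width: 0.003
gripper_force: 0.0
```

```bash
python3 st.py -.05 .121 .107
```

```text
24.525 rail [-0.0503  0.1202  0.1584] F [-0.24 -0.6  -0.31] J [-1.243  0.526  1.144  2.183 -0.918  0.429 -1.103] lean 25.0 w 0.003483470423160835
(array([-0.0214, -0.0008,  0.0467]), array([ 0.0001, -0.0003,  0.    ]))
```

Emit:
arm_command:
  targets:
    - [[-0.0055, 0, 0.012, 0, 0, 0], [-0.0055, 0, 0.012, 0, 0, 0], [-0.0055, 0, 0.012, 0, 0, 0], [-0.0049, 0, 0.0107, 0, 0, 0], [0, 0, 0, 0, 0, 0], [0, 0, 0, 0, 0, 0]]

```text
clock: 25.28
position: [0.578, 0.1272, 0.1076]
ee_rot: [3.052, -0.104, 0.678]
force: [-0.5, -0.4, -0.7]
width: 0.006
gripper_force: 0.0
```

```bash
python3 st.py -.05 .0805 .107
```

```text
25.275 rail [-0.0497  0.1201  0.1076] F [-0.48 -0.45 -0.66] J [-1.081  0.543  0.905  2.22  -1.079  0.284 -0.972] lean 25.0 w 0.00635006573114216
(array([-0.0005,  0.0396,  0.0004]), array([-0.0003, -0.0006, -0.0011]))
```

Emit:
arm_command:
  targets:
    - [[0, 0.004, 0, 0, 0, 0], [0, 0.004, 0, 0, 0, 0], [0, 0.004, 0, 0, 0, 0], [0, 0.004, 0, 0, 0, 0], [0, 0.004, 0, 0, 0, 0], [0, 0.004, 0, 0, 0, 0], [0, 0.004, 0, 0, 0, 0], [0, 0.004, 0, 0, 0, 0], [0, 0.002, 0, 0, 0, 0], [0, 0, 0, 0, 0, 0]]

```text
clock: 26.52
position: [0.5756, 0.0958, 0.1073]
ee_rot: [3.055, -0.099, 0.677]
force: [-0.0, 6.1, 1.3]
width: 0.006
gripper_force: 3.0
```

```bash
python3 st.py -.05 .0805 .107
```

```text
26.525 rail [-0.05    0.0886  0.1073] F [-0.43  6.13  1.27] J [-0.981  0.503  0.841  2.243 -1.102  0.252 -0.88 ] lean 24.9 w 0.006216332326330075
(array([-0.0002,  0.0081,  0.0002]), array([-0.0038,  0.0002,  0.0014]))
```

Emit:
arm_command:
  targets:
    - [[0, 0.001, 0, 0, 0, 0], [0, 0.001, 0, 0, 0, 0], [0, 0.001, 0, 0, 0, 0], [0, 0.001, 0, 0, 0, 0], [0, 0.001, 0, 0, 0, 0], [0, 0, 0, 0, 0, 0]]

```text
clock: 27.28
position: [0.5753, 0.0911, 0.1073]
ee_rot: [3.055, -0.099, 0.677]
force: [-1.3, 6.7, 1.5]
width: 0.005
gripper_force: 3.4
```

Emit:
arm_command:
  targets:
    - [[0, 0.0005, 0, 0, 0, 0], [0, 0.0005, 0, 0, 0, 0]]

```text
clock: 27.52
position: [0.5752, 0.0902, 0.1073]
ee_rot: [3.055, -0.099, 0.677]
force: [0.1, 7.4, 1.6]
width: 0.007
gripper_force: 3.6
```

```bash
python3 st.py -.05 .0806 .107
```

```text
27.525 rail [-0.05    0.0831  0.1073] F [-0.36  7.43  1.64] J [-0.962  0.496  0.83   2.246 -1.107  0.248 -0.863] lean 24.9 w 0.006646649557789835
(array([-0.0001,  0.0025,  0.0003]), array([-0.0042,  0.0002,  0.0018]))
```

Emit:
arm_command:
  targets:
    - [[0, 0.0005, 0, 0, 0, 0], [0, 0.0005, 0, 0, 0, 0]]

```text
clock: 27.78
position: [0.5751, 0.0893, 0.1073]
ee_rot: [3.055, -0.098, 0.677]
force: [-1.2, 7.7, 2.5]
width: 0.003
gripper_force: 3.6
```

Emit:
arm_command:
  targets:
    - [[0, 0.0005, 0, 0, 0, 0], [0, 0, 0, 0, 0, 0]]

```text
clock: 28.02
position: [0.5751, 0.0891, 0.1073]
ee_rot: [3.056, -0.098, 0.677]
force: [-1.2, 8.1, 2.3]
width: 0.003
gripper_force: 4.0
```

Emit:
arm_command:
  targets:
    - [[0, 0.0005, 0, 0, 0, 0], [0, 0, 0, 0, 0, 0]]

```text
clock: 28.28
position: [0.5751, 0.0888, 0.1073]
ee_rot: [3.056, -0.097, 0.677]
force: [-0.3, 9.7, 2.3]
width: 0.002
gripper_force: 4.3
```

Emit:
arm_command:
  targets:
    - [[0, 0.0005, 0, 0, 0, 0], [0, 0, 0, 0, 0, 0]]

```text
clock: 28.52
position: [0.575, 0.0884, 0.1073]
ee_rot: [3.056, -0.097, 0.677]
force: [-0.5, 7.9, 2.8]
width: 0.005
gripper_force: 4.4
```

Emit:
arm_command:
  targets:
    - [[0, 0.0005, 0, 0, 0, 0], [0, 0, 0, 0, 0, 0]]

```text
clock: 28.78
position: [0.575, 0.0881, 0.1073]
ee_rot: [3.056, -0.097, 0.677]
force: [-0.1, 8.6, 2.2]
width: 0.005
gripper_force: 4.7
```

```bash
python3 st.py -.05 .0806 .107
```

```text
28.775 rail [-0.05    0.0809  0.1073] F [-0.72  8.57  2.17] J [-0.953  0.493  0.824  2.247 -1.109  0.246 -0.855] lean 24.9 w 0.005424606073638199
(array([-0.0001,  0.0003,  0.0003]), array([-0.0054,  0.0005,  0.0025]))
```

Emit:
arm_command:
  targets:
    - [[0, 0.0005, 0, 0, 0, 0], [0, 0, 0, 0, 0, 0]]

```text
clock: 29.02
position: [0.575, 0.088, 0.1073]
ee_rot: [3.057, -0.096, 0.677]
force: [-0.7, 10.7, 3.7]
width: 0.003
gripper_force: 5.3
```

Emit:
arm_command:
  targets:
    - [[0, 0.0004, 0, 0, 0, 0], [0, 0, 0, 0, 0, 0]]

```text
clock: 29.28
position: [0.575, 0.088, 0.1073]
ee_rot: [3.057, -0.096, 0.677]
force: [-1.3, 11.2, 2.6]
width: 0.003
gripper_force: 5.8
```

Position has stopped at y 0.0880 while the force keeps rising, so bar2 is snug and bar1 has not moved. I back off.

Emit:
arm_command:
  targets:
    - [[0, -0.006, 0, 0, 0, 0], [0, -0.012, 0, 0, 0, 0], [0.005, 0, -0.011, 0, 0, 0], [0.0065, 0, -0.014, 0, 0, 0], [0.0065, 0, -0.014, 0, 0, 0], [0.0065, 0, -0.014, 0, 0, 0], [0, 0, 0, 0, 0, 0], [0, 0, 0, 0, 0, 0]]

```text
clock: 30.28
position: [0.5755, 0.1023, 0.165]
ee_rot: [3.052, -0.102, 0.676]
force: [-0.0, 1.1, -0.3]
width: 0.005
gripper_force: 0.0
```

```bash
python3 st.py -.05 .035 .2; python3 - <<'E'
from h import *; from cell import arm
im=arm.get_image("top"); P=cloud(im).reshape(-1,3); ok=(abs(P[:,2]-.105)<.006); q=np.array([torail(a) for a in P[ok]]); q=q[(q[:,0]>-.075)&(q[:,0]<.02)&(abs(q[:,1])<.15)]
h,e=np.histogram(q[:,1],np.arange(-.15,.15,.004)); print([(round(a*1000),int(b)) for a,b in zip(e,h) if b>6])
im=arm.get_image("side"); a=im["pixels"][90:280,160:400]; cv2.imwrite("pics/s6.png",cv2.convertScaleAbs(cv2.resize(a,None,fx=3,fy=3)[...,::-1],alpha=1.6))
E
```

```text
30.275 rail [-0.0505  0.0952  0.165 ] F [-0.1   1.05 -0.32] J [-1.208  0.491  1.15   2.195 -0.9    0.427 -1.066] lean 24.9 w 0.005409242812116958
(array([ 0.0152,  0.0601, -0.0315]), array([-0.0004,  0.0002,  0.0005]))
[(-62, 44), (-58, 56), (-54, 46), (-50, 55), (-46, 46), (-42, 57), (-38, 47), (-34, 51), (-30, 18), (-26, 7), (-6, 7), (30, 17), (34, 13), (38, 42), (42, 34), (46, 45), (50, 31), (54, 43), (58, 29), (62, 21)]
```

View pics/s6.png

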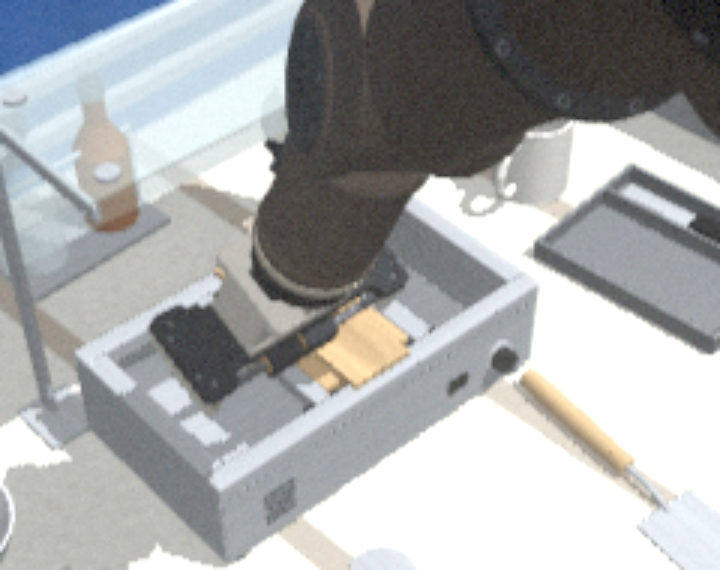

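Emit:
arm_command:
  targets:
    - [[0, 0.02, 0, 0, 0, 0], [0.0043, 0.02, -0.009, 0, 0, 0], [0.0043, 0.018, -0.009, 0, 0, 0], [0.0043, 0.018, -0.009, 0, 0, 0], [0.0043, 0.018, -0.009, 0, 0, 0], [0.0095, 0, 0.0045, 0, 0, 0], [0.0095, 0, 0.0045, 0, 0, 0], [0, 0, 0, 0, 0, 0], [0, 0, 0, 0, 0, 0]]
  jaw: 0.055

```text
clock: 31.5
position: [0.5906, 0.007, 0.2048]
ee_rot: [3.052, -0.102, 0.675]
force: [-0.5, 0.1, 0.4]
width: 0.598
gripper_force: 0.0
```

```bash
python3 st.py .001 .0005 .142; python3 - <<'E'
from h import *; from cell import arm
for n in("side","top"):
    im=arm.get_image(n); P=cloud(im); hsv=cv2.cvtColor(im["pixels"],cv2.COLOR_RGB2HSV)
    w=(hsv[...,0]>5)&(hsv[...,0]<24)&(hsv[...,1]>80)&(P[...,2]>.107)&(P[...,2]<.118)&(P[...,0]>.45)&(P[...,0]<.8)&(abs(P[...,1])<.25)
    q=np.array([torail(a) for a in P[w]]); print("plate",len(q),np.percentile(q,[2,50,98],axis=0))
    P=P.reshape(-1,3); ok=(abs(P[:,2]-.105)<.006); q=np.array([torail(a) for a in P[ok]]); q=q[(q[:,0]>-.078)&(q[:,0]<-.03)&(abs(q[:,1])<.15)]
    h,e=np.histogram(q[:,1],np.arange(-.15,.15,.004)); print([(round(a*1000),int(b)) for a,b in zip(e,h) if b>6])
E
```

```text
31.5 rail [-0.029   0.001   0.2048] F [-0.5   0.03  0.36] J [-1.047  0.404  1.188  2.148 -0.801  0.506 -0.962] lean 24.9 w 0.5977084584115433
(array([0.0007, 0.0006, 0.0696]), array([-0.0002,  0.0007,  0.0007]))
plate 894 [[-0.09131066 -0.02961441  0.10740026]
 [-0.03340587  0.01250031  0.11323721]
 [ 0.08455492  0.04177045  0.11684772]]
[(-62, 18), (-58, 21), (-54, 22), (-50, 27), (-46, 16), (-42, 20), (-38, 14), (26, 21), (30, 27), (34, 23), (38, 25), (42, 26), (46, 19), (50, 21), (54, 23), (58, 26), (62, 27)]
plate 358 [[ 2.38972254e-02 -4.21775871e-02  1.07199931e-01]
 [ 4.93875710e-02 -5.56391070e-05  1.13279220e-01]
 [ 6.94014506e-02  3.98363353e-02  1.17543268e-01]]
[]
```

Emit:
arm_command:
  targets:
    - [[0.0002, 0.0003, 0.018, 0, 0.0007, 0.0007], [0.0002, 0, 0.018, 0, 0, 0], [0.0002, 0, 0.018, 0, 0, 0], [0, 0, 0.0155, 0, 0, 0], [0, 0, 0, 0, 0, 0], [0, 0, 0, 0, 0, 0]]

```text
clock: 32.35
position: [0.6206, 0.0044, 0.1429]
ee_rot: [3.052, -0.104, 0.678]
force: [0.3, -0.7, 0.1]
width: 0.6
gripper_force: 0.0
```

```bash
python3 st.py .001 .0007 .142
```

```text
32.35 rail [0.0011 0.0005 0.1429] F [ 0.31 -0.69  0.08] J [-0.802  0.491  0.904  2.141 -1.012  0.394 -0.787] lean 25.0 w 0.5995341049975513
(array([-0.0004, -0.0002,  0.0008]), array([-0.0005, -0.001 , -0.0008]))
```

Emit:
arm_command:
  targets:
    - [[0, 0, 0, 0, 0, 0], [0, 0, 0, 0, 0, 0], [0, 0, 0, 0, 0, 0], [0, 0, 0, 0, 0, 0]]
  jaw: 0.01
  newtons: 25

```text
clock: 32.85
position: [0.6207, 0.0046, 0.1427]
ee_rot: [3.052, -0.103, 0.678]
force: [-2.3, 0.8, 3.0]
width: 0.259
gripper_force: 25.0
```

```bash
python3 st.py .001 .0007 .143
```

```text
32.85 rail [0.0012 0.0007 0.1427] F [-2.33  0.64  3.01] J [-0.801  0.491  0.902  2.141 -1.013  0.393 -0.787] lean 25.0 w 0.25947584844664445
(array([-0.    , -0.    , -0.0004]), array([-0.0008, -0.0011, -0.0007]))
```

Emit:
arm_command:
  targets:
    - [[0.0017, 0, -0.0036, 0, 0, 0], [0.003, 0, -0.0065, 0, 0, 0], [0.0042, 0, -0.009, 0, 0, 0], [0.0042, 0, -0.009, 0, 0, 0], [0.0042, 0, -0.009, 0, 0, 0], [0.0042, 0, -0.009, 0, 0, 0], [0, 0, 0, 0, 0, 0], [0, 0, 0, 0, 0, 0]]

```text
clock: 33.85
position: [0.6205, 0.0047, 0.1932]
ee_rot: [3.052, -0.103, 0.678]
force: [-0.5, 0.0, -2.1]
width: 0.259
gripper_force: 25.0
```

```bash
python3 st.py -.095 -.02 .195; python3 - <<'E'
from h import *; from cell import arm
o=arm.observe(); p,R=pose(o); S=lean(np.radians(2.6),TH)
c,s=np.cos(np.radians(2.6)),np.sin(np.radians(2.6)); t=np.array([.5037-s*.025,-.368+c*.025]); print("slot",t)
g=rail(-.095,-.02,.195); print("traverse",step(g,R,np.array([*t,.195]),S))
im=arm.get_image("side"); cv2.imwrite("/tmp/x.png",im["pixels"])
P=cloud(im).reshape(-1,3); ok=(abs(P[:,2]-.105)<.006); q=np.array([torail(a) for a in P[ok]]); q=q[(q[:,0]>-.078)&(q[:,0]<-.0)&(abs(q[:,1])<.15)]
h,e=np.histogram(q[:,1],np.arange(-.15,.15,.002)); print([(round(a*1000),int(b)) for a,b in zip(e,h) if b>4])
E
```

```text
33.85 rail [0.001  0.0008 0.1932] F [-0.45 -0.   -2.1 ] J [-0.938  0.455  1.09   2.096 -0.857  0.51  -0.924] lean 25.0 w 0.25915956439845705
(array([-0.0862,  0.0208, -0.0422]), array([-0.0009, -0.0007, -0.0005]))
slot [ 0.50256593 -0.34302574]
traverse (array([0.0016, 0.3341, 0.0004]), array([ 0.0468, -0.0007, -0.1025]))
[(-60, 6), (-56, 5), (-54, 7), (-52, 6), (-50, 6), (-48, 17), (46, 10), (48, 14), (50, 21), (52, 17), (54, 18), (56, 13), (58, 20), (60, 27), (62, 30), (64, 6)]
```

Emit:
arm_command:
  targets:
    - [[-0.018, 0.004, -0.008, 0, 0, 0], [-0.018, 0.004, -0.008, 0, 0, 0], [-0.018, 0.004, -0.009, 0, 0, 0], [-0.016, 0.004, -0.009, 0, 0, 0], [-0.016, 0.005, -0.008, 0, 0, 0], [0, 0.015, 0, 0, 0, 0], [0, 0.025, 0, 0, 0, 0], [0, 0.025, 0, 0, 0, 0], [0, 0, 0, 0, 0, 0]]

```text
clock: 35.02
position: [0.519, -0.0772, 0.1952]
ee_rot: [3.051, -0.11, 0.679]
force: [0.3, 0.7, -3.1]
width: 0.257
gripper_force: 25.0
```

```bash
python3 st.py; python3 - <<'E'
from h import *; from cell import arm
for n in("top","side"):
    im=arm.get_image(n); P=cloud(im); X,Y,Z=P[...,0],P[...,1],P[...,2]
    m=((abs(Z-.022)<.006)&(X>.37)&(X<.64)&(Y<-.25)&(Y>-.49)).astype(np.uint8)
    k,l,s,c=cv2.connectedComponentsWithStats(m); i=1+np.argmax(s[1:,4]); q=P[l==i]
    print(n,len(q),cv2.minAreaRect((q[:,:2]*1000).astype(np.float32)))
    g=cv2.cvtColor(im["pixels"],cv2.COLOR_RGB2GRAY)
    # rim / outer by height > 0.012
    m=((Z>.012)&(Z<.04)&(X>.37)&(X<.64)&(Y<-.25)&(Y>-.49)).astype(np.uint8); k,l,s,c=cv2.connectedComponentsWithStats(m); i=1+np.argmax(s[1:,4]); q=P[l==i]; print(cv2.minAreaRect((q[:,:2]*1000).astype(np.float32)))
    if n=="top": cv2.imwrite("pics/t7.png",cv2.convertScaleAbs(cv2.resize(im["pixels"][185:285,355:455],None,fx=6,fy=6,interpolation=cv2.INTER_CUBIC)[...,::-1],alpha=2.2)); np.savez("/tmp/t7.npz",**im)
E
```

```text
35.025 rail [-0.0948 -0.0878  0.1952] F [ 0.3   0.73 -3.09] J [-0.929  0.227  1.169  2.298 -0.719  0.397 -0.838] lean 25.0 w 0.25724247627143443
top 756 ((504.4284973144531, -371.1042175292969), (211.2170867919922, 170.17111206054688), 2.4904086589813232)
((504.4284973144531, -371.1042175292969), (211.2170867919922, 170.17111206054688), 2.4904086589813232)
side 810 ((500.9832763671875, -371.57061767578125), (211.7495574951172, 176.5684051513672), 2.502103567123413)
((500.91619873046875, -371.7711181640625), (212.0854034423828, 176.71583557128906), 2.8407516479492188)
```

View pics/t7.png

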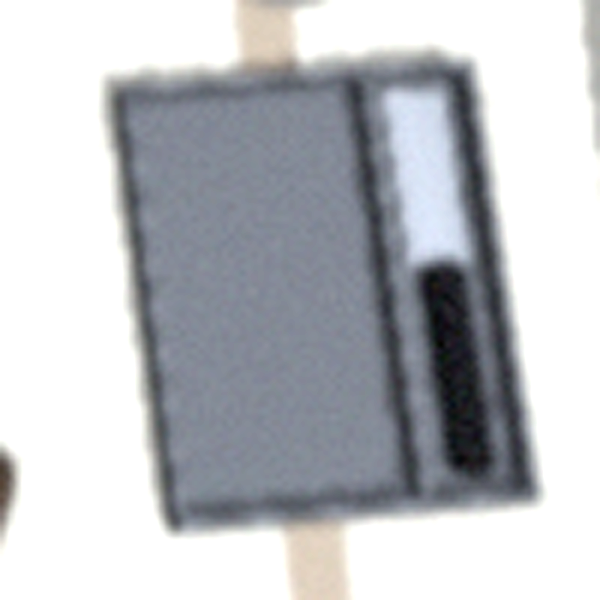

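The empty tray lies with its corners at about (110,85), (470,65), (535,495) and (170,525), and the wide compartment is clear. I carry the block over to it.

Emit:
arm_command:
  targets:
    - [[0, 0.02, 0, 0, 0, 0], [0, 0.03, 0, 0, 0, 0], [0, 0.03, 0, 0, 0, 0], [0, 0.03, 0, 0, 0, 0], [0, 0.03, 0, 0, 0, 0], [0, 0.03, 0, 0, 0, 0], [0, 0.03, 0, 0, 0, 0], [0, 0.03, 0, 0, 0, 0], [0, 0.03, 0, 0, 0, 0], [0, 0, 0, 0, 0, 0]]

```text
clock: 36.38
position: [0.5017, -0.3363, 0.1945]
ee_rot: [3.049, -0.106, 0.676]
force: [0.6, 1.2, -2.4]
width: 0.258
gripper_force: 25.0
```

Emit:
arm_command:
  targets:
    - [[0, 0, 0, 0.0235, 0, -0.051], [0, 0, 0, 0.0235, 0, -0.05], [0, 0, 0, 0, 0, 0], [0, 0, 0, 0, 0, 0]]

```text
clock: 36.88
position: [0.5021, -0.3332, 0.1944]
ee_rot: [-3.056, -0.067, -0.678]
force: [0.1, 0.5, -2.5]
width: 0.262
gripper_force: 25.0
```

```bash
python3 st.py; cat > tr.py <<'E'
from h import *; from cell import arm
import sys
o=arm.observe(); p,R=pose(o); print(p,R[:,0]); print(step(p,R,np.array([*map(float,sys.argv[1:])]),lean(np.radians(2.5),TH)))
E
python3 tr.py .502 -.346 .11; python3 tr.py .502 -.346 .195
```

```text
36.875 rail [-0.0945 -0.3444  0.1944] F [ 0.06  0.55 -2.52] J [ 0.023  0.398  0.845  2.045 -0.981  0.761 -0.025] lean 25.0 w 0.26172708369314057
[ 0.50213479 -0.33323554  0.19442056] [0.90527051 0.0392139  0.42302196]
(array([-0.0363,  0.0129,  0.0762]), array([-0.0013, -0.0004, -0.0003]))
[ 0.50213479 -0.33323554  0.19442056] [0.90527051 0.0392139  0.42302196]
(array([-0.0004,  0.0127, -0.0008]), array([-0.0013, -0.0004, -0.0003]))
```

Emit:
arm_command:
  targets:
    - [[0, 0.0064, 0, 0, 0, 0], [0, 0.0064, 0, 0, 0, 0], [-0.009, 0, 0.019, 0, 0, 0], [-0.009, 0, 0.019, 0, 0, 0], [-0.009, 0, 0.019, 0, 0, 0], [-0.009, 0, 0.019, 0, 0, 0], [0, 0, 0, 0, 0, 0], [0, 0, 0, 0, 0, 0]]

```text
clock: 37.88
position: [0.5022, -0.3478, 0.1114]
ee_rot: [-3.057, -0.066, -0.68]
force: [0.6, 0.6, -3.1]
width: 0.262
gripper_force: 25.0
```

```bash
python3 tr.py .502 -.346 .065; python3 - <<'E'
from h import *; from cell import arm
p,R=pose(arm.observe())
for n in("side","top"):
    im=arm.get_image(n); P=cloud(im); hsv=cv2.cvtColor(im["pixels"],cv2.COLOR_RGB2HSV)
    w=(hsv[...,0]>5)&(hsv[...,0]<24)&(hsv[...,1]>80)&(abs(P[...,2]-p[2]+.03)<.007)&(P[...,0]>.35)&(P[...,0]<.65)&(P[...,1]<-.2)&(P[...,1]>-.5)
    print(n,w.sum(),np.percentile(P[w]-p,[1,99],axis=0))
    a=im["pixels"][60:260,290:450] if n=="side" else im["pixels"][170:290,355:475]
    cv2.imwrite(f"pics/{n}8.png",cv2.convertScaleAbs(cv2.resize(a,(480,600) if n=="side" else (480,480))[...,::-1],alpha=1.6))
a=cv2.imread("pics/side8.png");b=np.zeros((600,480,3),np.uint8);b[:480]=cv2.imread("pics/top8.png");cv2.imwrite("pics/c8.png",cv2.resize(np.hstack([a,b]),(800,500)))
E
```

```text
[ 0.50215077 -0.34780953  0.11135831] [0.90483694 0.03904765 0.42396392]
(array([-0.0197, -0.0018,  0.042 ]), array([ 0.0002, -0.0015, -0.0005]))
side 790 [[-0.09358002 -0.03274659 -0.03686296]
 [ 0.08801988  0.04728252 -0.02499886]]
top 844 [[-0.08727575 -0.03891181 -0.03678979]
 [ 0.09477625  0.04696875 -0.02360775]]
```

View pics/c8.png

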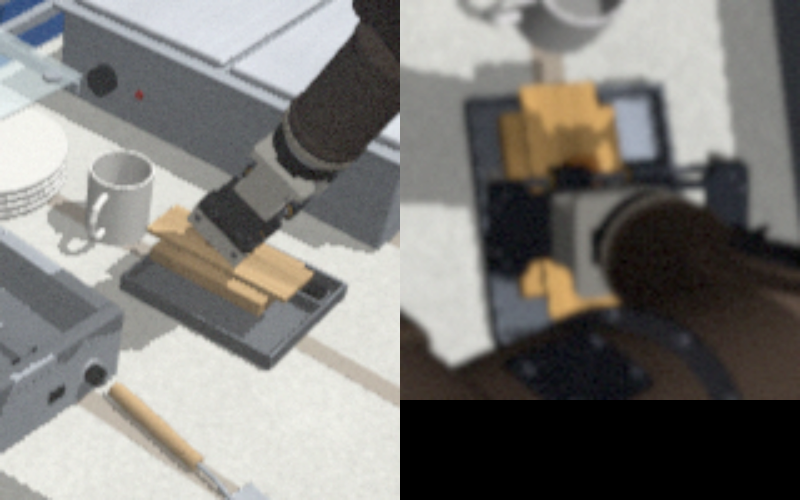

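The block hangs level, centred over the wide compartment: at about (230,260) in the side half and (560,170) in the top half, with the knife showing to its right. I lower it.

Emit:
arm_command:
  targets:
    - [[-0.005, -0.001, 0.0105, 0, 0, 0], [-0.005, -0.0008, 0.0105, 0, 0, 0], [-0.005, 0, 0.0105, 0, 0, 0], [-0.0047, 0, 0.0105, 0, 0, 0], [0, 0, 0, 0, 0, 0], [0, 0, 0, 0, 0, 0]]

```text
clock: 38.72
position: [0.5019, -0.3454, 0.0645]
ee_rot: [-3.056, -0.066, -0.68]
force: [0.3, 0.2, -3.0]
width: 0.262
gripper_force: 25.0
```

Emit:
arm_command:
  targets:
    - [[-0.0006, 0, 0.0014, 0, 0, 0], [-0.0006, 0, 0.0013, 0, 0, 0], [0, 0, 0, 0, 0, 0]]

```text
clock: 39.1
position: [0.5022, -0.3451, 0.0617]
ee_rot: [-3.056, -0.067, -0.68]
force: [-1.0, 1.3, 1.1]
width: 0.261
gripper_force: 25.0
```

```bash
python3 tr.py .502 -.346 .061;python3 st.py
```

```text
[ 0.50217413 -0.34514256  0.06166954] [0.90472573 0.03974011 0.42413687]
(array([-0.0005,  0.0008,  0.0005]), array([-0.0007, -0.0017,  0.0002]))
39.1 rail [-0.0936 -0.3562  0.0617] F [-1.05  1.19  1.08] J [ 0.383  0.563  0.4    2.114 -1.306  0.517  0.343] lean 25.1 w 0.26101321707526287
```

Emit:
arm_command:
  targets:
    - [[0, 0, 0, 0, 0, 0], [0, 0, 0, 0, 0, 0], [0, 0, 0, 0, 0, 0], [0, 0, -0.01, 0, 0, 0], [0, 0, -0.02, 0, 0, 0], [0, 0, -0.03, 0, 0, 0], [0, 0, -0.03, 0, 0, 0], [0, 0, -0.03, 0, 0, 0], [0, 0, -0.03, 0, 0, 0], [0, 0, 0, 0, 0, 0]]
  jaw: 0.055

```text
clock: 40.35
position: [0.438, -0.3493, 0.1997]
ee_rot: [-3.057, -0.065, -0.685]
force: [0.1, 0.8, -0.5]
width: 0.6
gripper_force: 0.0
```

```bash
python3 st.py; python3 - <<'E'
from h import *; from cell import arm
for n in("side","top"):
    im=arm.get_image(n); P=cloud(im); hsv=cv2.cvtColor(im["pixels"],cv2.COLOR_RGB2HSV)
    for lo,hi in((.026,.038),(.066,.085)):
        w=(hsv[...,0]>5)&(hsv[...,0]<24)&(hsv[...,1]>80)&(P[...,2]>lo)&(P[...,2]<hi)&(P[...,0]>.35)&(P[...,0]<.65)&(P[...,1]<-.25)&(P[...,1]>-.5)
        q=P[w]; print(n,w.sum(),"z",np.median(q[:,2]) if len(q) else "",cv2.minAreaRect((q[:,:2]*1000).astype(np.float32)) if len(q) else "")
    P=P.reshape(-1,3); ok=(abs(P[:,2]-.105)<.006); q=np.array([torail(a) for a in P[ok]]); q=q[(q[:,0]>-.078)&(q[:,0]<-.0)&(abs(q[:,1])<.15)]
    for s in(-1,1):
        b=q[(q[:,1]*s>.03)&(q[:,1]*s<.09),1]; print("bar",s,len(b),np.percentile(b,[3,50,97])*1000 if len(b) else "")
E
```

```text
40.35 rail [-0.1573 -0.3647  0.1997] F [ 0.01  0.78 -0.51] J [ 0.249  0.288  0.652  2.105 -0.861  0.703 -0.024] lean 25.2 w 0.5998612761320302
side 817 z 0.03260738450505851 ((500.95989990234375, -342.4069519042969), (186.5123291015625, 89.43511199951172), 2.7755684852600098)
side 118 z 0.07568912969084474 ((500.96533203125, -341.6051025390625), (50.70294952392578, 21.796768188476562), 4.521944522857666)
bar -1 162 [-63.53815516 -53.14924561 -45.73541065]
bar 1 182 [47.00164307 57.22614696 63.96021801]
top 807 z 0.032015825883020765 ((515.5262451171875, -342.7618713378906), (168.2168731689453, 92.62841033935547), 2.216478109359741)
top 176 z 0.07620101966886761 ((505.2607116699219, -343.9487609863281), (49.362548828125, 25.420644760131836), 0.4052920937538147)
bar -1 183 [-61.09909532 -53.32579403 -45.54738541]
bar 1 184 [47.2805287  56.05783456 64.58070575]
```

```bash
python3 -c "
from cell import arm
print(arm.sign_off())"
```

```text
the job is handed in; nothing more can be done
None
```

The job is handed in at about 40 s of the 72 s allowed. Both bars are set against the block, first bar first, and the cameras put the two bar centres about 110 mm apart, as equal bays need. The block lies flat in its own tray compartment. The wrist readings stayed well under the force limit, but I did not re-measure the guard or the other things on the table.

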